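Dispense the tape roll from the consumables wheel

ROBOT

A 7-joint arm with a two-finger parallel gripper is mounted at the origin on a cart in front of the work surface, level with it; the furniture and walls round the work are solid. World frame = base frame: x ahead of the robot, y to its left, z up, the work surface at z = 0. Lengths are in m, angles in degrees, forces in N, time in s.
With the tool pointing down it reaches from about 0.4 to 0.9 m from the base axis. Payload 5.6 kg.
Tool frame: the origin (TCP) lies at the very end of the fingers, on their centre line; the grasp point (between the pads) lies 19 mm behind it (tcp_to_grasp is the distance from the TCP to the grasp point, in m); z points along the fingers, y is the line along which they close (so a half turn about z gives the same grasp; the last joint's range is limited). The gripper opens to 92 mm and grips with 3 to 60 N. Pads are 20 mm wide; open, the fingers measure 128 mm over their backs; the gripper's body (75 mm by 189 mm) begins 69 mm behind the grasp point.
Start: joints at [64.916, 26.786, -0.665, 91.828, 0.344, 61.387, -3.226], TCP at [0.25, -0.6, 0.215] pointing down, gripper open.
Joint ranges: [-144.91, 144.91], [-17.63, 115.5], [-89.93, 88.59], [15.96, 139.68], [-74.01, 254.01], [8.47, 105.57], [-167.45, 167.45]. Speed limits (degrees/s): [147.25, 147.25, 180, 180, 180, 180, 180].

INTERFACE

Orientations are given as [roll, pitch, yaw] about the fixed x, y, z axes, in that order (R = Rz(yaw) Ry(pitch) Rx(roll)).
In Python, from station import * gives the robot as it stands.
- The arm moves only by the tool arm_command, never from a script. Its argument "deltas" is a list of rows, each an object with "linear": the shift along the tool's x, y, z in m, a list of three; "twist": the turn, a rotation vector about the tool's x, y, z in units of 6 degrees (1.0 is 6 degrees), a list of three. In form: [{"linear": [tx, ty, tz], "twist": [ax, ay, az]}, ...]. A call has 1 to 8 rows; each row shifts and turns the commanded pose from where the row before left it, along the tool's axes as they then stand; what a row does not reach is not made up. A row lasts 1/12 s, in which the tool goes at most 41.7 mm and 7.16 degrees, less where a joint would pass 70% of its speed; a pose out of reach is approached as far as the arm can. A call with a gripper value outside its range is refused whole. "jaw" is the opening in per cent of the stroke, from 0 (shut) to 100 (fully open), set as the call begins (left out, the last holds). The fingers move at their own pace and stop on an object; "squeeze" is the grip in N (left out, the last holds). Time passes only in rows, so rows that do not move let the fingers close. It gives the time, the measured TCP pose, the force, the opening and the grip force at its end, in the units of the state.
- sense(): the state, without advancing time (a new reading comes with each control period).
- grab_frame(name): name is "side" or "top" or "wrist"; returns a dict with "img" (384x512x3 uint8, blue, green, red), "intrinsics" (3x3 intrinsics, pixels), "dist_coeffs" ([k1, k2, p1, p2, k3] as OpenCV has them; the pictures are not rectified), "rvec" (rotation vector, rad) and "tvec" (3), from world to camera coordinates, as OpenCV has them. Camera axes: x right, y down, z forward; pixel columns grow to the right and rows downward; lengths in m; the calibration is good to about 2 mm. A picture is of the moment at which its call begins. There is no depth.
- job_done(): hands the job in; it is judged then, once.
Trained networks look in a picture, given as the dict that the camera call returned (one of the last four; its "shot" number tells which), for a name from the list of things; names that differ only in an ending like _2 or _b are one class to them, and where a whole thing is asked for, a point or a joint stands for the part that bears it (a point fixed in the world has none). Each returns a list of dicts, best first, with "confidence" (0 to 1); they miss things now and then, are a little off and sometimes report something else, mostly with a low value. They report only what shows in the picture. A call takes as long as a camera call. They do not tell look-alikes from the thing itself.
- spot_in(picture, name): "xy" ([column, row] in pixels, amid what is visible of it).
- mark_of(picture, name): "xy" ([column, row] in pixels: a listed point, or the origin of a listed thing).
The state is a dict: "t": time; "qpos": joint angles; "qd": joint speeds; "joint_efforts": joint torques, N m; "tool_pos": TCP position; "ee_rot": TCP orientation; "contact_force": force on the tool from outside, world axes, zero at the start; "torque": the same for the moment, N m; "gripper_width": finger opening in m; "finger_force": force on a finger pad.
Only numpy, scipy, OpenCV 4.12 (cv2) and the standard library are available. Lean on these libraries where they do the work, as an engineer would, in place of code of your own. Each camera call takes 0.05 s, during which the arm holds its last target. There are 200 camera calls.

TASK

Turn the blue wheel of the consumables dispenser by its black grip bar until the pocket with the orange tape roll lies squarely over the yellow flap at the front, then pull the red-tipped lever towards the front so that the flap tips the roll out into the grey tray below. Do not lift the roll out by hand, and leave the solder spool in its pocket of the wheel.

Things in the scene. Friction and masses are not known exactly. Their poses are not given: they have to be found in the camera images.
- dispenser: White dispenser, fixed, 210 x 210 mm, deck top 90 mm over the bench. Origin on the bench on the wheel's axis; -x is its front (towards the robot), +y its left, z up. Drop spot: middle of the yellow 72 mm flap flush in the deck, at (-0.062, 0, 0.090) in this frame. Grey open tray under it: x from -0.201 to -0.024, |y| < 0.042, floor 4 mm, walls 30 mm high.
- knob_grip (a point): Black bar to turn the blue wheel: 56 long, 18 wide, from 30 to 70 mm above the deck; this point is on the wheel's axis 145 mm above the bench, x along the bar. Turns +-1.6 rad from the start, stays where left (0.06 N m). Three floorless pockets, 60 mm inside, 22 mm high, centres 62 mm from the axis, 120 deg apart. One turn of 0.85 to 1.25 rad, left or right, brings the right one to the flap.
- tape_center (a point): Orange tape roll, 52 mm across, 10 mm high, about 40 g, lying flat in one of the two front pockets of the wheel (left or right); this is its centre.
- spool_center (a point): White solder spool, 53 mm across, 30 mm high, about 100 g, standing on the deck in the other front pocket; its top is 120 mm above the bench. This is its centre.
- lever_tip (a point): Centre of the red ball, 22 mm across, on a 75 mm thin steel lever at the dispenser's left; at rest at (0.004, 0.125, 0.150) in its frame. Lever and flap turn on one shaft along y through (-0.028, y, 0.082). Drawn to the front (-x), e.g. hooked from behind with closed fingers, the ball goes 75 mm to its stop, rising at most 7 mm; 60 mm tips the roll out. A 2 to 4 N spring returns it.
Not all that is in view belongs to the job. Leave any pink or white look-alike of the part that bears tape_center alone.

How it is judged (in metres and radians):
On the way:
1. the tape roll, still lying in the wheel on the closed flap, is within 16 mm of the drop spot (x of tape_center in the frame of dispenser between -0.078 and -0.046 m and y of tape_center in the frame of dispenser between -0.016 and 0.016 m and height (world z) of tape_center between 0.085 and 0.105 m), for 0.2 s.
At the end, for the whole second after the job is handed in: The tape roll is in the grey tray (its centre inside the tray's walls and less than 50 mm above the bench), and the solder spool still stands in its pocket of the wheel (centre within 70 mm of the wheel's axis and above 98 mm) (x of tape_center in the frame of dispenser between -0.203 and -0.024 m and y of tape_center in the frame of dispenser between -0.044 and 0.044 m and height (world z) of tape_center below 0.05 m and height (world z) of spool_center above 0.098 m and horizontal distance between spool_center and knob_grip below 0.07 m); the robot touches nothing.
It fails at once if the tape roll is lifted out of the wheel (its centre more than 120 mm above the bench) (height (world z) of tape_center above 0.12 m).
It fails at once if the solder spool is lifted out of the wheel or tipped out (height (world z) of spool_center above 0.13 m or height (world z) of spool_center below 0.085 m).
It also fails if it takes over 48 s, if anything falls off the work surface, if the arm or the gripper's body presses on something with over 40 N, if the wrist force passes 120 N, or if a joint passes its speed limit or range.

## Working session

There is one attempt and no reset: what is moved stays moved. The work goes in short steps, Python scripts to look and compute and a tool call to move; the robot and the scene stay as the last step left them, time stands still between calls to the robot, and variables do not carry over. Pictures are saved under pics/ and viewed, at most 10 in all, crops included, and the job is handed in when it is done.

Besides the shell and the picture viewer there is one more tool, called after "Request:" as a command line: name --argument value ..., lists and objects as JSON in quotes. arm_command: Moves the arm, as the interface text tells. Its arguments: {"type":"object","properties":{"deltas":{"type":"array"},"jaw":{"type":"number"},"squeeze":{"type":"number"}},"required":["deltas"]}

```bash
mkdir -p pics; cat > h.py <<'E'
from station import *
import numpy as np, cv2
from scipy.spatial.transform import Rotation as Rn
def ray(p,xy):
    K=np.array(p["intrinsics"]);d=np.array(p["dist_coeffs"])
    u=cv2.undistortPoints(np.array([[xy]],float),K,d)[0,0]
    R=cv2.Rodrigues(np.array(p["rvec"],float))[0];t=np.array(p["tvec"],float).ravel()
    return -R.T@t, R.T@np.array([u[0],u[1],1.])
def atz(p,xy,z):
    o,v=ray(p,xy); return o+v*(z-o[2])/v[2]
def tri(a,b):
    o1,v1=a;o2,v2=b
    A=np.stack([v1,-v2],1);s=np.linalg.lstsq(A,o2-o1,rcond=None)[0]
    P=o1+s[0]*v1;Q=o2+s[1]*v2
    return (P+Q)/2,np.linalg.norm(P-Q)
def proj(p,X):
    return cv2.projectPoints(np.array(X,float).reshape(-1,1,3),np.array(p["rvec"],float),np.array(p["tvec"],float),np.array(p["intrinsics"]),np.array(p["dist_coeffs"]))[0][:,0]
def tool(): 
    s=sense(); return np.array(s["tool_pos"]),s["ee_rot"]
E
python3 - <<'E'
from h import *
s=sense();print({k:np.round(v,3).tolist() for k,v in s.items()})
pt=grab_frame("top");ps=grab_frame("side")
cv2.imwrite("pics/a.png",np.hstack([pt["img"],ps["img"]])[:, :] if 0 else cv2.resize(np.vstack([pt["img"],ps["img"]]),(400,600)) if 0 else pt["img"]);cv2.imwrite("pics/b.png",ps["img"])
Z=dict(dispenser=0,knob_grip=.145,tape_center=.095,spool_center=.105,lever_tip=.15)
for n,z in Z.items():
    for nm,p in(("top",pt),("side",ps)):
        for m in mark_of(p,n)[:3]: print(n,nm,np.round(m["xy"],1),round(m["confidence"],2),np.round(atz(p,m["xy"],z),3))
E
```

```text
{'t': 0.0, 'qpos': [64.916, 26.835, -0.665, 91.882, 0.344, 61.385, -3.224], 'qd': [-0.03, 0.043, -0.196, -0.06, 0.013, 0.027, 0.039], 'joint_efforts': [0.0, -52.058, -0.013, -24.376, -0.057, 0.017, 0.0], 'tool_pos': [0.25, -0.599, 0.214], 'ee_rot': [-179.9, 0.007, 22.619], 'contact_force': [0.643, 0.427, -0.213], 'torque': [-0.013, -0.001, 0.007], 'finger_force': 0.0, 'gripper_width': 0.092}
dispenser top [315.1 165.7] 0.97 [ 0.566 -0.3    0.   ]
dispenser side [235.1 194.6] 0.91 [ 0.558 -0.299  0.   ]
knob_grip top [324.5 153.3] 0.81 [ 0.563 -0.303  0.145]
knob_grip side [231.4 141.2] 0.92 [ 0.562 -0.302  0.145]
tape_center top [299.1 169.3] 0.76 [ 0.538 -0.251  0.095]
tape_center top [240.9 149.1] 0.67 [ 0.587 -0.114  0.095]
tape_center top [240.9 204.6] 0.61 [ 0.456 -0.115  0.095]
tape_center side [233.4 274.6] 0.96 [0.532 0.026 0.095]
tape_center side [203.1 251.2] 0.88 [ 0.588 -0.024  0.095]
tape_center side [268.3 250.7] 0.87 [ 0.476 -0.03   0.095]
spool_center top [346.6 169.6] 0.57 [ 0.534 -0.359  0.105]
spool_center side [245.3 146.4] 0.74 [ 0.535 -0.345  0.105]
lever_tip top [268.2 151.9] 0.56 [ 0.566 -0.179  0.15 ]
lever_tip side [226.7 168.3] 0.92 [ 0.561 -0.195  0.15 ]
```

View pics/a.png

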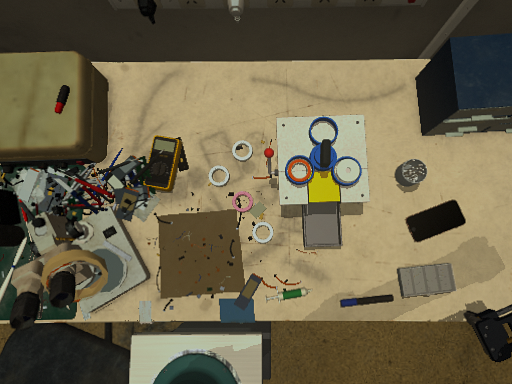

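View pics/b.png

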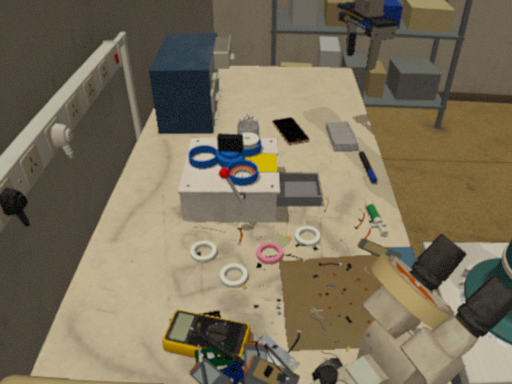

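The top view shows the dispenser with its knob at about (324,153), the orange roll in the left pocket at (299,170), the spool at (347,171) and the red ball at (268,152). The tray is in front at (322,227), and the pink and white look-alikes are loose on the bench to the left. I'll refine the yaw and pocket angles from a zoomed crop.

```bash
python3 - <<'E'
from h import *
pt=grab_frame("top");im=pt["img"]
hsv=cv2.cvtColor(im,cv2.COLOR_BGR2HSV)
x0,y0,x1,y1=255,105,385,255
def cen(lo,hi,box=(x0,y0,x1,y1)):
    m=cv2.inRange(hsv,lo,hi);k=np.zeros_like(m);k[box[1]:box[3],box[0]:box[2]]=1;m=m*k
    v,u=np.nonzero(m);return np.stack([u,v],1).astype(np.float32)
o=cen((3,140,90),(17,255,255),(280,150,320,190));(c,r)=cv2.minEnclosingCircle(o);print("tape",len(o),c,r,atz(pt,c,.099))
b=cen((100,120,40),(130,255,255))
t=cen((0,0,0),(180,255,45),(312,130,340,172));re=cv2.minAreaRect(t);print("bar",len(t),re)
box=cv2.boxPoints(re);print([np.round(atz(pt,q,.16),3).tolist() for q in box])
rd=cen((0,150,80),(3,255,255),(258,140,278,165));print("red",rd.mean(0),atz(pt,rd.mean(0),.155))
O=np.array([.562,-.303,0])
s=5;big=cv2.resize(im[y0:y1,x0:x1],None,fx=s,fy=s,interpolation=cv2.INTER_CUBIC)[:600]
s=4;big=cv2.resize(im[y0:y1,x0:x1],None,fx=s,fy=s,interpolation=cv2.INTER_CUBIC)
P=[O+np.array(q) for q in [(-.105,-.105,.09),(-.105,.105,.09),(.105,.105,.09),(.105,-.105,.09),(-.201,.042,.03),(-.201,-.042,.03),(0,0,.16),(.004,.125,.15)]]
for q in proj(pt,P): cv2.circle(big,tuple(int(v) for v in (q+.5-[x0,y0])*s),3,(0,255,0),1)
cv2.imwrite("pics/c.png",big)
E
```

```text
tape 194 (299.0, 170.0) 11.401854515075684 [ 0.5352804  -0.25012403  0.099     ]
bar 257 ((321.0, 155.5), (31.0, 18.0), 90.0)
[[0.59, -0.275, 0.16], [0.589, -0.314, 0.16], [0.521, -0.312, 0.16], [0.521, -0.273, 0.16]]
red [268.48334 152.31667] [ 0.56394747 -0.17966974  0.155     ]
```

View pics/c.png

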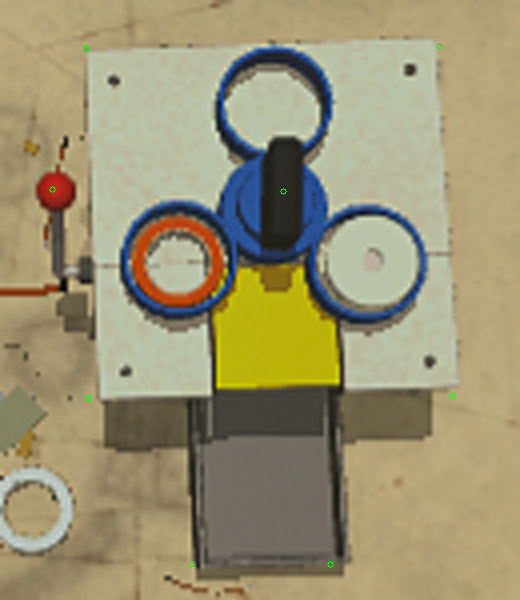

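The green marks sit slightly off at the front corners, so the dispenser has a small yaw. The corners are at crop (87,53), (438,40), (457,385) and (100,398), and I'll fit the pose from them.

```bash
python3 - <<'E'
from h import *
from scipy.optimize import least_squares
pt=grab_frame("top")
L=np.array([(.105,.105,.09),(.105,-.105,.09),(-.105,-.105,.09),(-.105,.105,.09)])
px=np.array([(87,53),(438,40),(457,385),(100,398)])/4-.5+[255,105]
def W(p,L): return Rn.from_euler('z',p[2]).apply(L)+[p[0],p[1],0]
r=least_squares(lambda p:(proj(pt,W(p,L))-px).ravel(),[.562,-.303,0]);p=r.x
print("pose",p[:2],np.degrees(p[2]),"res",np.round(r.fun,1))
print("ball pred",W(p,np.array([[.004,.125,.15]])),"drop",W(p,np.array([[-.062,0,.09]])))
f=lambda u,v,z:(atz(pt,np.array([u,v])/4-.5+[255,105],z)-[p[0],p[1],0])
for n,u,v,z in [("tape",177,261,.099),("lring",178,259,.112),("spool",370,260,.12),("rring",367,264,.112),("bring",274,102,.112),("barR",289,139,.16),("barF",279,246,.16)]:
    d=f(u,v,z);print(n,np.round(d,4),"r",round(np.hypot(*d[:2]),4),"ang",round(np.degrees(np.arctan2(d[1],d[0])),1))
E
```

```text
pose [ 0.56412955 -0.30515   ] 1.538949192754932 res [-0.4 -0.7 -0.1 -0.5  1.   0.8 -0.6  0.3]
ball pred [[ 0.56477105 -0.18008766  0.15      ]] drop [[ 0.50215191 -0.3068151   0.09      ]]
tape [-0.0283  0.0556  0.099 ] r 0.0624 ang 116.9
lring [-0.0297  0.056   0.112 ] r 0.0634 ang 117.9
spool [-0.0325 -0.0517  0.12  ] r 0.0611 ang -122.1
rring [-0.0332 -0.0516  0.112 ] r 0.0613 ang -122.8
bring [ 0.0626 -0.0009  0.112 ] r 0.0626 ang -0.8
barR [ 0.0269 -0.0017  0.16  ] r 0.027 ang -3.5
barF [-0.0324  0.0051  0.16  ] r 0.0328 ang 171.0
```

Request:
arm_command --deltas '[{"linear":[0.0336,-0.0126,0],"twist":[0,0,0]},{"linear":[0.0336,-0.0126,0],"twist":[0,0,0]},{"linear":[0.0336,-0.0126,0],"twist":[0,0,0]},{"linear":[0.0336,-0.0126,0],"twist":[0,0,0]},{"linear":[0.0336,-0.0126,0],"twist":[0,0,0]},{"linear":[0.0336,-0.0126,0],"twist":[0,0,0]},{"linear":[0.0336,-0.0126,0],"twist":[0,0,0]},{"linear":[0.0336,-0.0126,0],"twist":[0,0,0]}]' --jaw 60

```text
t: 1.37
tool_pos: [0.4604, -0.4023, 0.2148]
ee_rot: [180.0, -0.0, 22.6]
contact_force: [0.0, -0.5, -0.6]
gripper_width: 0.0552
finger_force: 0.0
```

Request:
arm_command --deltas '[{"linear":[0.0336,-0.0126,0],"twist":[0,0,0]},{"linear":[0.0336,-0.0126,0],"twist":[0,0,0]},{"linear":[0.0336,-0.0126,0],"twist":[0,0,0]},{"linear":[0.0336,-0.0126,0],"twist":[0,0,0]},{"linear":[0,0,0],"twist":[0,0,1.07]},{"linear":[0,0,0],"twist":[0,0,1.07]},{"linear":[0,0,0],"twist":[0,0,1.07]},{"linear":[0,0,0],"twist":[0,0,1.07]}]'

```text
t: 2.03
tool_pos: [0.5642, -0.3051, 0.2145]
ee_rot: [180.0, 0.0, -3.4]
contact_force: [0.5, -0.6, 0.0]
gripper_width: 0.0553
finger_force: 0.0
```

Request:
arm_command --deltas '[{"linear":[0,0,0],"twist":[0,0,0]},{"linear":[0,0,0],"twist":[0,0,0]}]'

```text
t: 2.2
tool_pos: [0.5641, -0.3052, 0.2146]
ee_rot: [180.0, 0.0, -2.9]
contact_force: [0.5, 0.2, -0.4]
gripper_width: 0.055
finger_force: 0.0
```

```bash
python3 - <<'E'
from h import *
p=grab_frame("wrist");im=p["img"].copy()
for n,z in (("knob_grip",.145),("tape_center",.095),("spool_center",.105)):
    for m in mark_of(p,n)[:2]: print(n,np.round(m["xy"]),round(m["confidence"],2),np.round(atz(p,m["xy"],z),4))
q=proj(p,[[.5641+a*np.cos(np.radians(-3)),-.3052+a*np.sin(np.radians(-3)),.16] for a in(-.028,0,.028)])
for a in q: cv2.circle(im,tuple(int(v) for v in a),3,(0,255,0),1)
cv2.imwrite("pics/d.png",im)
E
```

```text
knob_grip [258. 199.] 0.93 [ 0.5636 -0.3086  0.145 ]
tape_center [ 90. 138.] 0.92 [ 0.6154 -0.1578  0.095 ]
tape_center [108. 242.] 0.68 [ 0.5128 -0.1579  0.095 ]
spool_center [314. 220.] 0.61 [ 0.53   -0.3585  0.105 ]
```

View pics/d.png

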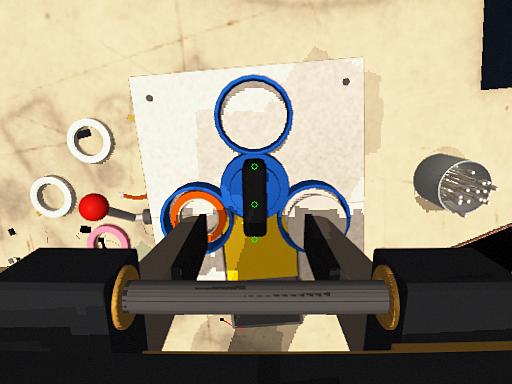

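The bar stands between the open fingers and is roughly parallel to them, at (255,198). Now I'll go down and grip it.

Request:
arm_command --deltas '[{"linear":[0,0,0.022],"twist":[0,0,0]},{"linear":[0,0,0.022],"twist":[0,0,0]},{"linear":[0,0,0.022],"twist":[0,0,0]},{"linear":[0,0,0.02],"twist":[0,0,0]},{"linear":[0,0,0],"twist":[0,0,0]}]'

```text
t: 2.82
tool_pos: [0.5613, -0.3042, 0.1243]
ee_rot: [-179.8, 0.4, -3.0]
contact_force: [-1.2, 0.2, -0.4]
gripper_width: 0.055
finger_force: 0.0
```

Request:
arm_command --deltas '[{"linear":[0,0,0],"twist":[0,0,0]},{"linear":[0,0,0],"twist":[0,0,0]},{"linear":[0,0,0],"twist":[0,0,0]},{"linear":[0,0,0],"twist":[0,0,0]},{"linear":[0,0,0],"twist":[0,0,0]},{"linear":[0,0,0],"twist":[0,0,0]}]' --jaw 0 --squeeze 20

```text
t: 3.32
tool_pos: [0.5647, -0.3045, 0.1296]
ee_rot: [-179.9, -0.1, -3.0]
contact_force: [-2.3, -4.0, 3.5]
gripper_width: 0.0178
finger_force: 20.0
```

Request:
arm_command --deltas '[{"linear":[0,0,0],"twist":[0,0,-0.6]},{"linear":[0,0,0],"twist":[0,0,-0.8]},{"linear":[0,0,0],"twist":[0,0,-0.8]},{"linear":[0,0,0],"twist":[0,0,-0.8]},{"linear":[0,0,0],"twist":[0,0,-0.8]},{"linear":[0,0,0],"twist":[0,0,-0.8]},{"linear":[0,0,0],"twist":[0,0,-0.8]},{"linear":[0,0,0],"twist":[0,0,-0.6]}]'

```text
t: 3.98
tool_pos: [0.5646, -0.3045, 0.1295]
ee_rot: [-180.0, -0.1, 33.2]
contact_force: [0.3, 2.3, 3.9]
gripper_width: 0.0178
finger_force: 20.0
```

Request:
arm_command --deltas '[{"linear":[0,0,0],"twist":[0,0,-0.7]},{"linear":[0,0,0],"twist":[0,0,-0.8]},{"linear":[0,0,0],"twist":[0,0,-0.8]},{"linear":[0,0,0],"twist":[0,0,-0.8]},{"linear":[0,0,0],"twist":[0,0,-0.8]},{"linear":[0,0,0],"twist":[0,0,-0.6]},{"linear":[0,0,0],"twist":[0,0,-0.2]},{"linear":[0,0,0],"twist":[0,0,0]}]'

```text
t: 4.65
tool_pos: [0.5646, -0.3046, 0.1296]
ee_rot: [180.0, -0.1, 61.2]
contact_force: [-0.7, 2.8, 5.3]
gripper_width: 0.018
finger_force: 20.0
```

```bash
python3 - <<'E'
from h import *
s=sense();print(s["t"],np.round(s["ee_rot"],1),np.round(s["contact_force"],1))
for n in("top","side"):
    p=grab_frame(n)
    for m in mark_of(p,"tape_center")[:5]: print(n,np.round(m["xy"]),round(m["confidence"],2),np.round(atz(p,m["xy"],.095),4))
    if n=="top": cv2.imwrite("pics/e.png",cv2.resize(p["img"][105:255,255:385],None,fx=4,fy=4,interpolation=2))
E
```

```text
4.65 [ 1.80e+02 -1.00e-01  6.12e+01] [-0.7  2.8  5.3]
top [240. 148.] 0.78 [ 0.5895 -0.1128  0.095 ]
top [238. 205.] 0.61 [ 0.4544 -0.1088  0.095 ]
top [220. 177.] 0.59 [ 0.5199 -0.0652  0.095 ]
top [264. 230.] 0.45 [ 0.3974 -0.1678  0.095 ]
side [272. 252.] 0.79 [ 0.4702 -0.0286  0.095 ]
side [203. 250.] 0.75 [ 0.5897 -0.0265  0.095 ]
side [306. 235.] 0.72 [ 0.4083 -0.071   0.095 ]
side [229. 272.] 0.62 [0.5392 0.0201 0.095 ]
side [219. 142.] 0.46 [ 0.6003 -0.3795  0.095 ]
```

View pics/e.png

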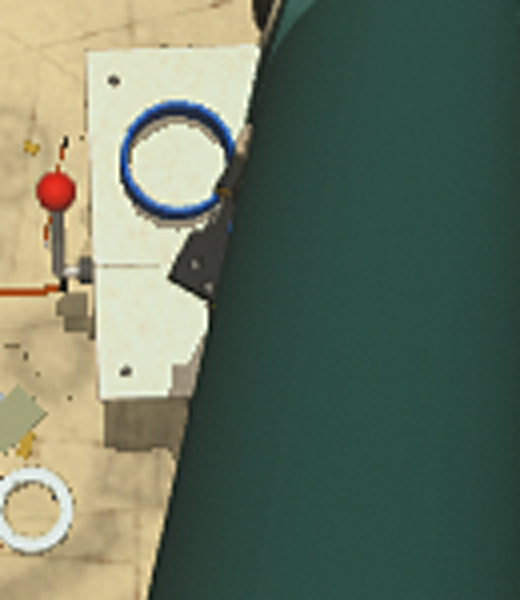

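The arm hides the front here. The empty ring is visible at crop (178,160), which gives the wheel angle. I'll check that together with the wrist view.

```bash
python3 - <<'E'
from h import *
pt=grab_frame("top");d=atz(pt,np.array([178,160])/4-.5+[255,105],.112)-[.5641,-.3052,0]
print("ring",d,np.degrees(np.arctan2(d[1],d[0])),"want 61.5")
p=grab_frame("wrist");cv2.imwrite("pics/f.png",p["img"])
for m in mark_of(p,"tape_center")[:3]: print(np.round(m["xy"]),round(m["confidence"],2),np.round(atz(p,m["xy"],.095),4))
print(proj(p,[[.5022,-.3068,.095]]))
E
```

```text
ring [0.02850479 0.05520975 0.112     ] 62.692698910354125 want 61.5
[ 24. 137.] 0.96 [ 0.4584 -0.1887  0.095 ]
[[177.34504879 255.29677685]]
```

View pics/f.png

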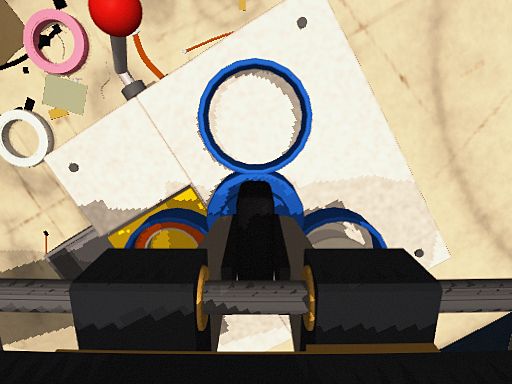

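The wheel angle is right: ring at 62.7° against 61.5° wanted, and the roll sits over the flap at (165,235). I'll release and lift clear.

Request:
arm_command --deltas '[{"linear":[0,0,0],"twist":[0,0,0]},{"linear":[0,0,0],"twist":[0,0,0]},{"linear":[0,0,0],"twist":[0,0,0]},{"linear":[0,0,-0.02],"twist":[0,0,0]},{"linear":[0,0,-0.03],"twist":[0,0,0]},{"linear":[0,0,-0.03],"twist":[0,0,0]},{"linear":[0,0,-0.01],"twist":[0,0,0]}]' --jaw 50

```text
t: 5.58
tool_pos: [0.5659, -0.3065, 0.2229]
ee_rot: [179.6, 0.0, 61.1]
contact_force: [1.5, 1.4, 0.2]
gripper_width: 0.0462
finger_force: 0.0
```

Request:
arm_command --deltas '[{"linear":[0.0316,-0.0073,0],"twist":[0,0,0]},{"linear":[0.0316,-0.0073,0],"twist":[0,0,0]},{"linear":[0.0316,-0.0073,0],"twist":[0,0,0]},{"linear":[0.0316,-0.0073,0],"twist":[0,0,0]},{"linear":[0,0,0],"twist":[0,0,1]},{"linear":[0,0,0],"twist":[0,0,1]},{"linear":[0,0,0],"twist":[0,0,1]},{"linear":[0,0,0],"twist":[0,0,1]}]' --jaw 0

```text
t: 6.25
tool_pos: [0.5991, -0.1807, 0.2177]
ee_rot: [-180.0, 0.1, 36.8]
contact_force: [0.5, 0.5, -0.4]
gripper_width: 0.0003
finger_force: 0.0
```

Request:
arm_command --deltas '[{"linear":[0,0,0],"twist":[0,0,1]},{"linear":[0,0,0],"twist":[0,0,1]},{"linear":[0,0,0],"twist":[0,0,1]},{"linear":[0,0,0],"twist":[0,0,1]},{"linear":[0,0,0],"twist":[0,0,1]},{"linear":[0,0,0],"twist":[0,0,1]},{"linear":[0,0,0],"twist":[0,0,0]}]'

```text
t: 6.83
tool_pos: [0.5991, -0.1809, 0.2178]
ee_rot: [180.0, 0.1, 1.0]
contact_force: [-0.4, 0.4, 1.1]
gripper_width: 0.0006
finger_force: 0.0
```

```bash
python3 - <<'E'
from h import *
s=sense();print(s["t"],np.round(s["tool_pos"],4),np.round(s["ee_rot"],1),s["gripper_width"])
p=grab_frame("wrist");big=p["img"].copy()
for m in mark_of(p,"tape_center")[:4]: print("w tape",np.round(m["xy"]),round(m["confidence"],2),np.round(atz(p,m["xy"],.095),4))
lp=[(c,ray(f,m["xy"]),atz(f,m["xy"],.15)) for c in("top","side","wrist") for f in[p if c=="wrist" else grab_frame(c)] for m in mark_of(f,"lever_tip")[:1]]
for c,r,x in lp: print("ball",c,np.round(x,4))
if len(lp)>1: print(tri(lp[0][1],lp[-1][1]))
for a in proj(p,[[.5022,-.3068,.095],[.564,-.18,.15]]): cv2.circle(big,tuple(int(v) for v in a),4,(0,255,0),1)
cv2.imwrite("pics/g.png",big)
E
```

```text
6.8333 [ 0.5991 -0.1809  0.2178] [1.8e+02 1.0e-01 1.0e+00] 0.0005549470293949647
w tape [152. 211.] 0.9 [ 0.5703 -0.0822  0.095 ]
w tape [196. 156.] 0.87 [ 0.6239 -0.1266  0.095 ]
w tape [238. 310.] 0.71 [ 0.4628 -0.1664  0.095 ]
w tape [202. 258.] 0.61 [ 0.5211 -0.1294  0.095 ]
ball side [ 0.5691 -0.1927  0.15  ]
```

View pics/g.png

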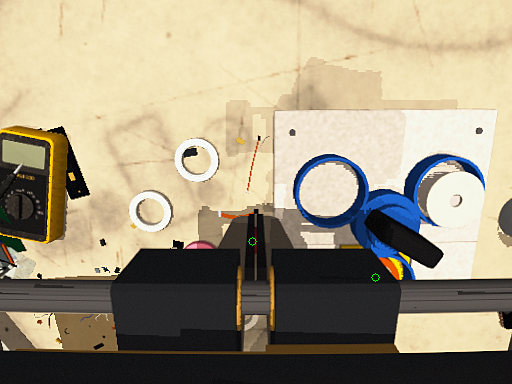

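The wheel has turned, with the roll partly visible under the bar at (395,268). The fingers are behind the ball's position. I'll go down and look from the side and top before pulling.

Request:
arm_command --deltas '[{"linear":[0,0,0.021],"twist":[0,0,0]},{"linear":[0,0,0.021],"twist":[0,0,0]},{"linear":[0,0,0.021],"twist":[0,0,0]},{"linear":[0,0,0.021],"twist":[0,0,0]},{"linear":[0,0,0],"twist":[0,0,0]},{"linear":[0,0,0],"twist":[0,0,0]}]'

```text
t: 7.68
tool_pos: [0.5988, -0.1805, 0.1338]
ee_rot: [-180.0, 0.1, 1.2]
contact_force: [1.1, -1.0, 0.5]
gripper_width: 0.0007
finger_force: 0.0
```

```bash
python3 - <<'E'
from h import *
s=sense();print(s["t"],np.round(s["tool_pos"],4),np.round(s["contact_force"],1))
p=grab_frame("side");t=grab_frame("top")
a=cv2.resize(p["img"][110:230,160:340],None,fx=3.33,fy=3.33,interpolation=2)
b=t["img"][105:255,240:400]
for im,pp,off,sc in((a,p,(160,110),3.33),):
    for q in proj(pp,[[.5022,-.3068,.1],[.5991,-.1809,.134]]): cv2.circle(im,tuple(int(v) for v in (q-off)*sc),4,(0,255,0),1)
c=np.zeros((600,600,3),np.uint8);c[:a.shape[0],:a.shape[1]]=a[:400,:600]
b=cv2.resize(b,(213,200));c[400:600,:213]=b
cv2.imwrite("pics/i.png",c)
E
```

```text
7.6833 [ 0.5988 -0.1805  0.1338] [ 1.1 -1.   0.5]
```

View pics/i.png

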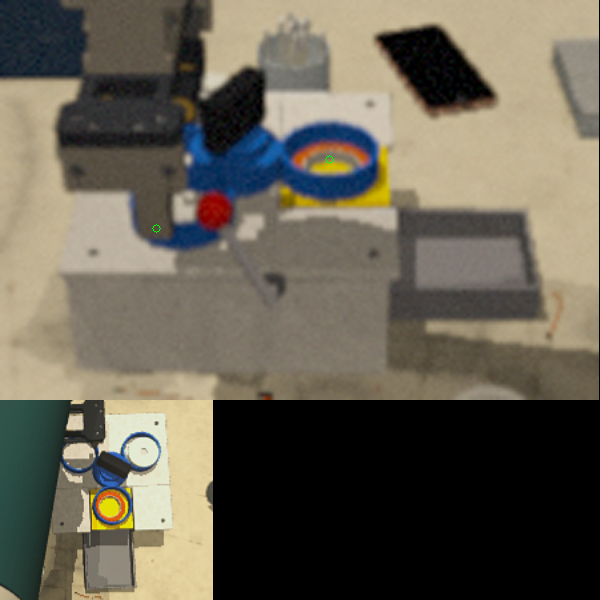

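The roll lies centred over the flap and the fingers are behind the red ball at (213,210). Now I'll pull the lever to the front.

Request:
arm_command --deltas '[{"linear":[-0.008,0,0],"twist":[0,0,0]},{"linear":[-0.009,0,0],"twist":[0,0,0]},{"linear":[-0.009,0,0],"twist":[0,0,0]},{"linear":[-0.009,0,0],"twist":[0,0,0]},{"linear":[-0.009,0,0],"twist":[0,0,0]},{"linear":[-0.009,0,0],"twist":[0,0,0]},{"linear":[-0.009,0,0],"twist":[0,0,0]},{"linear":[-0.009,0,0],"twist":[0,0,0]}]'

```text
t: 8.45
tool_pos: [0.5275, -0.1822, 0.1345]
ee_rot: [180.0, -0.0, 1.1]
contact_force: [3.8, 0.3, -2.2]
gripper_width: 0.0005
finger_force: 1.7
```

Request:
arm_command --deltas '[{"linear":[-0.006,0,0],"twist":[0,0,0]},{"linear":[-0.006,0,0],"twist":[0,0,0]},{"linear":[0,0,0],"twist":[0,0,0]},{"linear":[0,0,0],"twist":[0,0,0]},{"linear":[0,0,0],"twist":[0,0,0]},{"linear":[0,0,0],"twist":[0,0,0]},{"linear":[0,0,0],"twist":[0,0,0]},{"linear":[0,0,0],"twist":[0,0,0]}]'

```text
t: 9.12
tool_pos: [0.5167, -0.1822, 0.1347]
ee_rot: [180.0, -0.0, 1.1]
contact_force: [2.1, 0.7, 1.3]
gripper_width: 0.0005
finger_force: 1.6
```

```bash
python3 - <<'E'
from h import *
s=sense();print(s["t"],np.round(s["tool_pos"],4),np.round(s["contact_force"],1))
p=grab_frame("side");t=grab_frame("top")
a=cv2.resize(p["img"][110:230,160:340],None,fx=3.33,fy=3.33,interpolation=2)
c=np.zeros((600,600,3),np.uint8);c[:a.shape[0],:a.shape[1]]=a[:400,:600]
c[400:600,:213]=cv2.resize(t["img"][105:255,240:400],(213,200))
cv2.imwrite("pics/j.png",c)
E
```

```text
9.1167 [ 0.5167 -0.1822  0.1347] [2.1 0.7 1.3]
```

View pics/j.png

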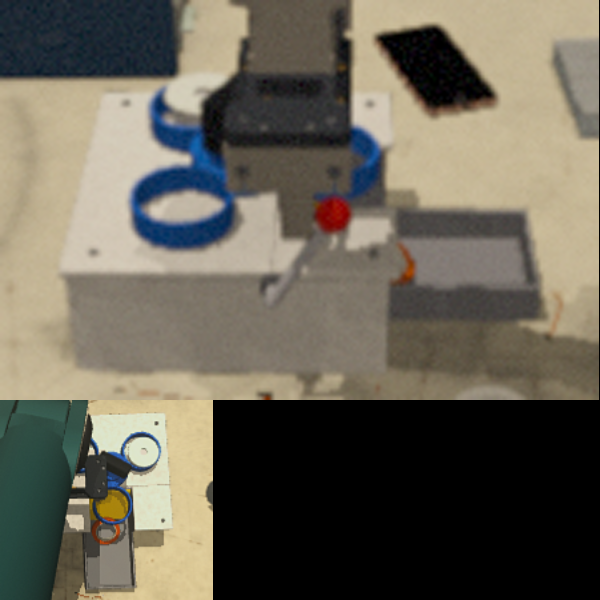

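The roll has slid down into the tray, seen at side (405,263) and in the top inset at (106,530). I'll let the lever back gently and then lift away.

Request:
arm_command --deltas '[{"linear":[0.01,0,0],"twist":[0,0,0]},{"linear":[0.012,0,0],"twist":[0,0,0]},{"linear":[0.012,0,0],"twist":[0,0,0]},{"linear":[0.012,0,0],"twist":[0,0,0]},{"linear":[0.012,0,0],"twist":[0,0,0]},{"linear":[0.012,0,0],"twist":[0,0,0]},{"linear":[0.012,0,0],"twist":[0,0,0]},{"linear":[0.015,0,0],"twist":[0,0,0]}]'

```text
t: 9.88
tool_pos: [0.6125, -0.1804, 0.1332]
ee_rot: [-180.0, 0.2, 1.1]
contact_force: [-0.1, 0.0, -0.8]
gripper_width: 0.0004
finger_force: 0.0
```

Request:
arm_command --deltas '[{"linear":[0,0,0],"twist":[0,0,0]},{"linear":[0,0,-0.03],"twist":[0,0,0]},{"linear":[0,0,-0.03],"twist":[0,0,0]},{"linear":[0,0,-0.03],"twist":[0,0,0]},{"linear":[0,0,-0.02],"twist":[0,0,0]},{"linear":[0,0,0],"twist":[0,0,0]},{"linear":[0,0,0],"twist":[0,0,0]}]'

```text
t: 10.47
tool_pos: [0.6129, -0.1806, 0.2449]
ee_rot: [180.0, 0.0, 1.1]
contact_force: [-1.0, -0.8, 0.1]
gripper_width: 0.0005
finger_force: 0.0
```

```bash
python3 - <<'E'
from h import *
s=sense();print(s["t"],np.round(s["tool_pos"],4),np.round(s["contact_force"],1))
p=grab_frame("side");t=grab_frame("top")
a=cv2.resize(p["img"][110:230,160:340],None,fx=3.33,fy=3.33,interpolation=2)
c=np.zeros((600,740,3),np.uint8);c[:a.shape[0],:a.shape[1]]=a[:400,:600]
c[400:600,:213]=cv2.resize(t["img"][105:255,240:400],(213,200))
cv2.imwrite("pics/k.png",c)
for n,f in(("top",t),("side",p)):
  for m in mark_of(f,"tape_center")[:5]: print(n,np.round(m["xy"]),round(m["confidence"],2),np.round(Rn.from_euler('z',-1.54,degrees=True).apply(atz(f,m["xy"],.01)-[.5641,-.3052,0]),3))
E
```

```text
10.4667 [ 0.6129 -0.1806  0.2449] [-1.  -0.8  0.1]
top [263. 229.] 0.56 [-0.158  0.146  0.01 ]
top [317. 200.] 0.55 [-0.09   0.006  0.01 ]
side [232. 274.] 0.93 [-0.013  0.257  0.01 ]
side [306. 238.] 0.77 [-0.162  0.159  0.01 ]
side [270. 249.] 0.59 [-0.087  0.192  0.01 ]
side [204. 250.] 0.53 [0.046 0.197 0.01 ]
side [272. 192.] 0.51 [-0.091  0.009  0.01 ]
```

View pics/k.png

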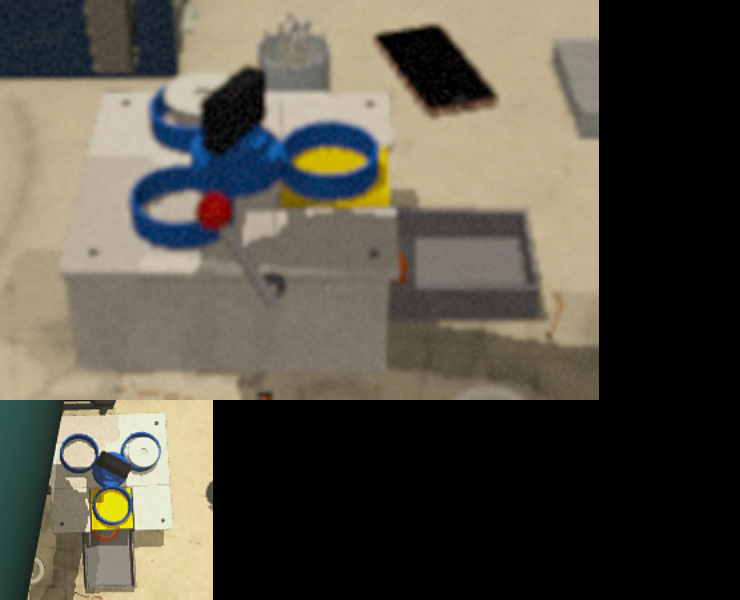

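The roll lies in the tray at about (-0.09, 0.007), the flap is closed, the spool is in its pocket and the arm is clear. I'll hand in.

```bash
python3 -c "
from station import *
print(job_done())"
```

```text
the job is handed in; nothing more can be done
None
```

The tape roll was tipped out and lies in the grey tray, the solder spool is still in its pocket of the wheel, and the job was handed in at about 10.5 s with the robot touching nothing; no verdict was returned.

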